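Brace the gem jar in the caddy and unscrew its cap

TASK

Take the square glass gem jar out of the dice tray and stand it, cap on, all the way down in the square pocket of the wooden caddy, which keeps the jar from turning. Then unscrew its tight cap (anticlockwise from above), stop turning when the threads let go, lift the cap straight off and finish still holding it level and still in the gripper, a couple of centimetres above the jar's mouth and clear of it, with the jar left seated. Leave the tin and the mallet where they are.

Things in the scene. Friction and masses are not known exactly. Their poses are not given: they have to be found in the camera images.
- jar: Square clear glass jar with three glass gems inside, 0.28 to 0.46 kg, loose, upright in the dice tray. Body 64 x 64 mm, 60 mm high to its flat shoulder; round neck, 42 mm diameter (52 over the threads), up to the rim at 86 mm. Origin: centre of the underside, z up, x and y square to the sides; plain brown card labels on the +x and -x sides.
- jar_mouth (a point): Centre of the jar's rim, 86 mm above its underside; axes as the jar. The cap sits tight: its sprung liner presses on the rim with about 12 N, so turning it takes about 0.3 to 0.4 N m, more than the jar resists when merely standing on a surface. The jar can be lifted and carried by the cap.
- cap: Round steel screw cap on the jar, 60 mm outer diameter, 26 mm high, 0.07 kg. Origin: centre of its lower edge, z up. Screwed on, its lower edge is 66 mm above the jar's underside (6 mm above the shoulder) and its flat top at 92 mm. It unscrews anticlockwise (from above), rises hardly at all while turning, and lifts straight off once the threads let go.
- caddy: Bamboo caddy fixed to the cart, outside 91 mm along x, 165 mm along y, 40 mm high. Origin: under the centre of its square pocket, z up. The pocket is 71 x 71 mm, square to the caddy's axes, 34 mm deep (floor 6 mm above the cart); the walls are 10 mm thick. The two narrow slots on its +y side (33 and 26 mm wide) are not used.
- pocket (a point): Centre of the floor of the caddy's square pocket, 34 mm below the top of its walls; axes as the caddy. A seated jar can still turn about 6 degrees before the walls stop it.
- tray: Bamboo dice tray fixed to the cart, 200 mm along x, 170 mm along y, walls 22 mm high and 8 mm thick, floor 8 mm thick; the jar stands on its floor. Origin: centre of the underside.
- tin: Round steel token tin, 79 mm diameter, 62 mm high, loose; leave it. Origin: centre of the underside.
- mallet: Red wooden tabletop croquet mallet lying on the cart, loose; leave it. Head 38 mm diameter and 75 mm long along its y, handle 12 mm thick reaching 168 mm towards its -x. Origin: under the head's centre.
- cap_rib (a point): Centre of the cap's flat top, 26 mm above its lower edge. A rib 44 mm long, 6 wide, 3 high lies here along the cap's x axis. The rib starts 65 to 95 degrees of anticlockwise turn short of lying along the jar's x axis (label to label). The threads let go 25 degrees before it gets there; a solid stop ends the turn 25 degrees past it.
Things that resemble listed ones, but are neither listed nor needed, are in the scene too. What is shaped like the cap but purple is not meant.

How it is judged:
By the outcome, as a careful person would: the job done as asked, in the order asked, and still so for the second after the job is handed in, while the arm keeps its last pose, push and grip.
It also fails if it takes over 51 s, if anything falls off the work surface, if the arm or the gripper's body presses on something with over 40 N, if the wrist force passes 120 N, or if a joint passes its speed limit or range.

ROBOT

A 6-joint arm with a two-finger parallel gripper is mounted at the origin on the work surface. World frame = base frame: x ahead of the robot, y to its left, z up, the work surface at z = 0. Lengths are in m, angles in rad, forces in N, time in s.
With the tool pointing down it reaches from about 0.35 to 0.85 m from the base axis. Payload 8.1 kg.
Tool frame: the origin (TCP) lies at the centre of the arm's flange, where the gripper is bolted on; the fingertips stand 186 mm ahead of it and the grasp point (between the pads) lies 167 mm ahead of it; z points along the fingers, y is the line along which they close (so a half turn about z gives the same grasp; the last joint's range is limited). The gripper opens to 93 mm and grips with 3 to 60 N. Pads are 15 mm wide; open, the fingers measure 128 mm over their backs; the gripper's body (75 mm by 188 mm) begins 65 mm behind the grasp point.
Start: joints at [1.23, 0.13, 1.488, -0, 1.523, -0.085], TCP at [0.152, 0.58, 0.405] pointing down, gripper open.
Joint ranges: [-2.96, 2.96], [-0.89, 2.26], [0.02, 2.5], [-1.34, 4.48], [0, 2.73], [-2.66, 2.66]. Speed limits (rad/s): [2.39, 2.39, 2.79, 3.14, 3.14, 3.14].

INTERFACE

Orientations are given as a rotation vector (axis times angle).
In Python, from plant import read_state, read_camera, camera_params, robot gives the robot as it stands.
- The arm moves only by the tool carry_out, never from a script. Its argument "targets" is a list of rows, each an object of numbers: "hand": the opening in per cent of the stroke, from 0 (shut) to 100 (fully open); "x", "y", "z": the shift along the tool's x, y, z in m; "ax", "ay", "az": the turn, a rotation vector about the tool's x, y, z in rad. In form: [{"hand": .., "x": .., "y": .., "z": .., "ax": .., "ay": .., "az": ..}, ...]. A call has 1 to 8 rows; each row is the pose to reach, as a shift and turn from the pose commanded when the call began, along the tool's axes at that moment; what a row does not reach only later rows make up. A row lasts 1/8 s, in which the tool goes at most 62.5 mm and 10.7 degrees, less where a joint would pass 70% of its speed; a pose out of reach is approached as far as the arm can. A call with a gripper value outside its range is refused whole. The fingers move at their own pace and stop on an object; "newtons" is the grip in N (left out, the last holds). Time passes only in rows, so rows that repeat a pose let the fingers close. It gives the time, the measured TCP pose, the force, the opening and the grip force at its end, in the units of the state.
- read_state(): the state, without advancing time (a new reading comes with each control period).
- read_camera(name): name is "scene" or "top" or "wrist"; returns (picture, depth): 400x640x3 uint8, blue, green, red; 400x640 float32, m along the optical axis (not along the pixel's ray), 0 where there is no reading.
- camera_params(name): a dict with "fx", "fy", "cx", "cy" (pixels), "position" and "rotation" of the camera in the world. Camera axes: x right, y up, looking along -z (the intrinsics and any distortion apply to the point x, -y, -z); pixel columns grow to the right and rows downward; lengths in m; the calibration is good to about 2 mm. A picture is of the moment at which its call begins: read the wrist's pose just before it. camera_params takes no time and is no camera call; for the wrist camera it gives the pose at the moment of the call.
- robot.close_job(): hands the job in; it is judged then, once.
The state is a dict: "t": time; "q": joint angles; "dq": joint speeds; "joint_torque": joint torques, N m; "tool_pos": TCP position; "orientation": TCP orientation; "force": force on the tool from outside, world axes, zero at the start; "wrist_torque": the same for the moment, N m; "opening": finger opening in m; "gripper_force": force on a finger pad.
Only numpy, scipy, OpenCV 4.12 (cv2) and the standard library are available. Lean on these libraries where they do the work, as an engineer would, in place of code of your own. Each camera call takes 0.05 s, during which the arm holds its last target. There are 200 camera calls.

## Working session

There is one attempt and no reset: what is moved stays moved. The work goes in short steps, Python scripts to look and compute and a tool call to move; the robot and the scene stay as the last step left them, time stands still between calls to the robot, and variables do not carry over. Pictures are saved under pics/ and viewed, at most 10 in all, crops included, and the job is handed in when it is done.

Besides the shell and the picture viewer there is one more tool, called after "Emit:" in YAML: its name, and indented under it one key for each argument. carry_out: Moves the arm, as the interface text tells. Its arguments: {"type":"object","properties":{"targets":{"type":"array","items":{"type":"object","properties":{"hand":{"type":"number"},"x":{"type":"number"},"y":{"type":"number"},"z":{"type":"number"},"ax":{"type":"number"},"ay":{"type":"number"},"az":{"type":"number"}}}},"newtons":{"type":"number"}},"required":["targets"]}

```bash
mkdir -p pics; ls; cat > h.py <<'E'
import numpy as np,cv2
from plant import read_state,read_camera,camera_params,robot
from scipy.spatial.transform import Rotation as R
def cloud(name):
    p=camera_params(name); im,d=read_camera(name)
    v,u=np.mgrid[:400,:640]
    P=np.stack([(u-p['cx'])/p['fx']*d,-(v-p['cy'])/p['fy']*d,-d],-1)
    M=np.array(p['rotation']); M=M if M.shape==(3,3) else R.from_rotvec(M).as_matrix()
    W=P@M.T+np.array(p['position']); W[d==0]=np.nan
    return im,d,W
E
python3 - <<'E'
from h import *
print(read_state()); print({k:v for k,v in camera_params('top').items()})
a,d,W=cloud('top'); b,d2,W2=cloud('scene')
np.savez('a.npz',a=a,W=W,b=b,W2=W2)
cv2.imwrite('pics/top.png',a); cv2.imwrite('pics/scene.png',b)
E
```

```text
pics
{'t': 0.0, 'q': array([ 1.22959828e+00,  1.31160729e-01,  1.48927013e+00, -5.77225430e-05,
        1.52302076e+00, -8.53958630e-02]), 'dq': array([ 0.00027453,  0.00054121,  0.00112856, -0.00049923, -0.00065874,
        0.00245195]), 'joint_torque': array([-6.03059434e-04, -5.59862351e+01, -4.91748405e+01,  7.67942565e-02,
        3.58238106e-02, -1.71651786e-04]), 'tool_pos': array([0.15172162, 0.58026013, 0.40369243]), 'orientation': array([-4.00670957e-01, -3.11559634e+00,  2.87275104e-03]), 'force': array([ 0.38927502,  0.85885564, -0.36025686]), 'wrist_torque': array([ 0.05473378, -0.0189979 , -0.00391457]), 'gripper_force': 0.0, 'opening': 0.09300005016640941}
{'fx': 492.6158098930192, 'fy': 492.6158098930192, 'cx': 315.8956737030627, 'cy': 203.29395601284492, 'position': array([ 0.33162455, -0.03432733,  1.19055314]), 'rotation': array([ 0.13539433, -0.11052711, -1.54285137])}
```

View pics/top.png

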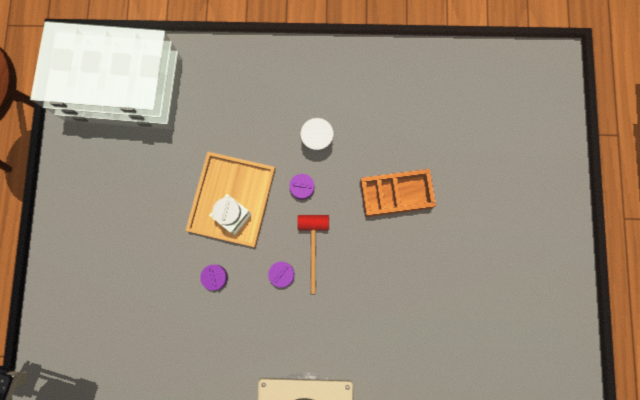

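View pics/scene.png

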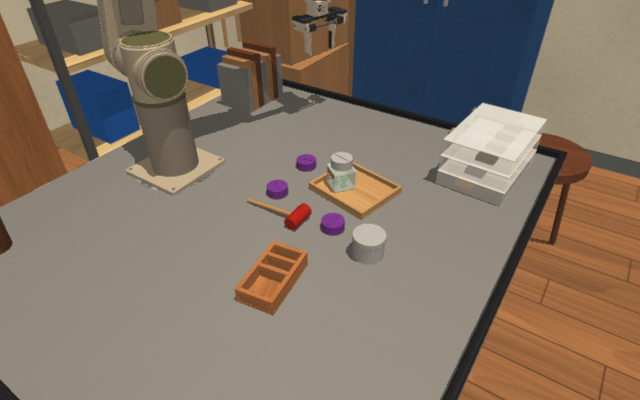

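The top view shows the steel-capped glass jar in the tray at (228,212). The caddy is at (398,193), with its square pocket at the right (415,191). The tin is at (317,133) and the mallet at (313,223). Cap candidates are the purple discs at (302,187), (213,278) and (281,275), which are decoys, and the grey steel cap on the jar at (228,210). The grey one is the one meant: it is the only steel one and it sits on the jar. I'll confirm it in a crop.

```bash
cat > m.py <<'E'
from h import *
z=np.load('a.npz'); a,W,b,W2=[z[k] for k in('a','W','b','W2')]
c=np.vstack([cv2.resize(a[180:250,180:280],(800,560),interpolation=cv2.INTER_CUBIC)]); 
e=cv2.resize(a[160:225,350:450],(400,260),interpolation=cv2.INTER_CUBIC); f=cv2.resize(a[180:245,180:280],(800,520)[:2],interpolation=cv2.INTER_CUBIC)
f=cv2.resize(a[185:245,195:265],(400,343),interpolation=cv2.INTER_CUBIC); g=np.zeros((343,800,3),np.uint8); g[:,:400]=f; g[:260,400:]=e
cv2.imwrite('pics/crop.png',g)
for n,X,lo in(('top',W,0),('scene',W2,0)):
    # cap top
    box=(abs(X[...,0]-W[210,228,0])<.06)&(abs(X[...,1]-W[210,228,1])<.06)
    m=box&(X[...,2]>.09)&(X[...,2]<.108)
    p=X[m]; print(n,'cap',m.sum(),np.median(p,0),(p[:,:2].min(0)+p[:,:2].max(0))/2,np.ptp(p[:,:2],axis=0))
    # caddy top walls
    q=W[193,398]
    m=(abs(X[...,0]-q[0])<.12)&(abs(X[...,1]-q[1])<.14)&(X[...,2]>.03)&(X[...,2]<.05)
    p=X[m]; r=cv2.minAreaRect(p[:,:2].astype(np.float32)); print(n,'caddy',m.sum(),r,np.median(p[:,2]))
    print(cv2.boxPoints(r))
    m=(abs(X[...,0]-W[210,228,0])<.16)&(abs(X[...,1]-W[200,230,1])<.16)&(X[...,2]>.016)&(X[...,2]<.028)
    p=X[m]; r=cv2.minAreaRect(p[:,:2].astype(np.float32)); print(n,'tray',m.sum(),r,np.median(p[:,2]))
for uv in((133,317),(223,313),(187,302),(275,281)): print(uv,W[uv])
E
python3 m.py
```

```text
top cap 578 [0.48180572 0.18696275 0.10082267] [0.48210447 0.18827812] [0.05952982 0.06064909]
top caddy 1216 ((0.5464398860931396, -0.20690187811851501), (0.09176550805568695, 0.16631200909614563), 8.796122550964355) 0.039655588647777185
[[ 0.48838067 -0.13174023]
 [ 0.5138129  -0.2960962 ]
 [ 0.6044991  -0.28206354]
 [ 0.5790669  -0.11770755]]
top tray 1999 ((0.46803829073905945, 0.15662048757076263), (0.27453258633613586, 0.3100530803203583), 81.87102508544922) 0.02365285636905745
scene cap 260 [0.48786178 0.17961491 0.09932964] [0.48490585 0.18406075] [0.06129383 0.06458914]
scene caddy 1398 ((0.5484987497329712, -0.2103094607591629), (0.09401087462902069, 0.16851334273815155), 8.913444519042969) 0.03825680230636991
[[ 0.48900607 -0.13435343]
 [ 0.51511586 -0.30083174]
 [ 0.60799146 -0.2862655 ]
 [ 0.58188164 -0.11978719]]
scene tray 1228 ((0.4763920307159424, 0.1556006819009781), (0.26748940348625183, 0.3154139816761017), 85.9207534790039) 0.02209842907955245
(133, 317) [ 0.6797162  -0.01233117  0.0600374 ]
(223, 313) [ 0.46674213 -0.00803925  0.038998  ]
(187, 302) [0.55467708 0.02101315 0.02664019]
(275, 281) [0.34400781 0.06412924 0.02390976]
```

View pics/crop.png

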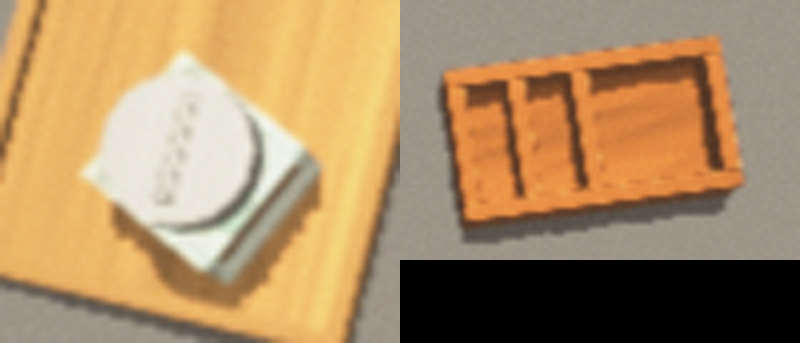

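The crop confirms it: the steel cap sits on the square jar, with its rib near vertical in the image. The caddy's large square pocket is at the right end. Next I'll get the wrist camera geometry and plan the approach.

```bash
cat >> h.py <<'E'
def rel(pos,yaw,verbose=True,cur=None):
    """shift/turn in tool axes to reach pos with tool down, tool-y axis at world angle yaw"""
    s=read_state(); T=R.from_rotvec(s['orientation']); M=T.as_matrix()
    y=np.array([np.cos(yaw),np.sin(yaw),0]); z=np.array([0,0,-1.]); G=np.stack([np.cross(y,z),y,z],1)
    if verbose: print('shift',np.round(M.T@(np.array(pos)-s['tool_pos']),4),'turn',np.round((T.inv()*R.from_matrix(G)).as_rotvec(),4))
E
python3 - <<'E'
from h import *
s=read_state(); T=R.from_rotvec(s['orientation']).as_matrix(); p=camera_params('wrist')
print(T.round(3)); print('tool y yaw',np.degrees(np.arctan2(T[1,1],T[0,1])))
C=np.array(p['rotation']); C=R.from_rotvec(C).as_matrix()
print('cam in tool',T.T@(p['position']-s['tool_pos'])); print((T.T@C).round(3)); print(p['fx'],p['cx'],p['cy'])
rel([.482,.188,.40],np.arctan2(T[1,1],T[0,1]))
E
```

```text
[[-0.967  0.253 -0.001]
 [ 0.253  0.967 -0.002]
 [ 0.    -0.002 -1.   ]]
tool y yaw 75.34436929957538
cam in tool [ 0.08097573 -0.00088392  0.02153271]
[[-0.001  0.957  0.29 ]
 [ 1.     0.001  0.001]
 [ 0.001  0.29  -0.957]]
284.10650342838386 326.1484578541238 199.60871061523605
shift [-0.4188 -0.296   0.0042] turn [-0.0016 -0.0001 -0.    ]
```

Emit:
carry_out:
  targets:
    - {"hand": 100,"x": -0.06,"y": -0.042,"z": 0,"az": 0.1}
    - {"hand": 100,"x": -0.11,"y": -0.078,"z": 0,"az": 0.2}
    - {"hand": 100,"x": -0.16,"y": -0.113,"z": 0,"az": 0.3}
    - {"hand": 100,"x": -0.21,"y": -0.148,"z": 0,"az": 0.4}
    - {"hand": 100,"x": -0.26,"y": -0.184,"z": 0,"az": 0.5}
    - {"hand": 100,"x": -0.31,"y": -0.219,"z": 0,"az": 0.6}
    - {"hand": 100,"x": -0.365,"y": -0.258,"z": 0,"az": 0.7}
    - {"hand": 100,"x": -0.419,"y": -0.296,"z": 0,"az": 0.79}

```text
schema error: expected keys hand, x, y, z, ax, ay, az
```

Emit:
carry_out:
  targets:
    - {"hand": 100}
    - {"hand": 100}

```text
schema error: expected keys hand, x, y, z, ax, ay, az
```

```bash
python3 - <<'E'
from h import *
s=read_state();print(s['t'],s['tool_pos'],s['dq'].round(3))
a,d,W=cloud('wrist'); np.savez('w1.npz',a=a,W=W); cv2.imwrite('pics/w1.png',a)
m=(W[...,2]>.09)&(W[...,2]<.108)&(np.hypot(W[...,0]-.482,W[...,1]-.188)<.06)
p=W[m]; print(m.sum(),np.median(p,0),cv2.minEnclosingCircle(p[:,:2].astype(np.float32)))
m=(W[...,2]>.060)&(W[...,2]<.072)&(np.hypot(W[...,0]-.482,W[...,1]-.188)<.07)
p=W[m]; print(m.sum(),cv2.minAreaRect(p[:,:2].astype(np.float32)) if m.sum() else 0)
E
```

```text
0.1 [0.15172304 0.58030648 0.40380766] [-0.    -0.002 -0.002 -0.    -0.002  0.001]
0 [nan nan nan] ((0.0, 0.0), 0.0)
0 0
  return _methods._mean(a, axis=axis, dtype=dtype,
  ret = um.true_divide(
```

View pics/w1.png

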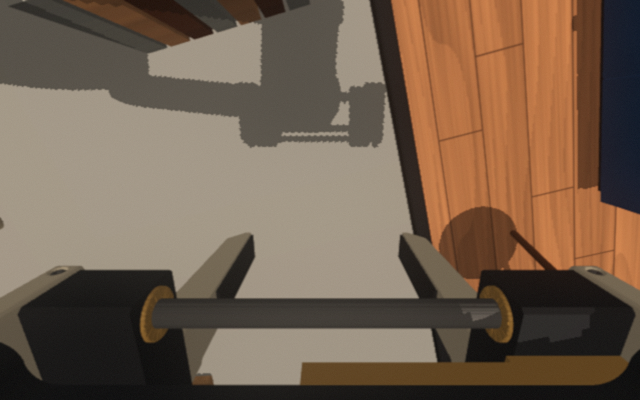

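The wrist view shows the fingers at the bottom (tips near row 235) and none of the targets, because the move was refused: all keys are required.

Emit:
carry_out:
  targets:
    - {"hand": 100,"x": -0.05,"y": -0.036,"z": 0,"ax": 0,"ay": 0,"az": 0.1}
    - {"hand": 100,"x": -0.1,"y": -0.072,"z": 0,"ax": 0,"ay": 0,"az": 0.2}
    - {"hand": 100,"x": -0.15,"y": -0.108,"z": 0,"ax": 0,"ay": 0,"az": 0.3}
    - {"hand": 100,"x": -0.2,"y": -0.144,"z": 0,"ax": 0,"ay": 0,"az": 0.4}
    - {"hand": 100,"x": -0.25,"y": -0.18,"z": 0,"ax": 0,"ay": 0,"az": 0.5}
    - {"hand": 100,"x": -0.3,"y": -0.216,"z": 0,"ax": 0,"ay": 0,"az": 0.6}
    - {"hand": 100,"x": -0.35,"y": -0.252,"z": 0,"ax": 0,"ay": 0,"az": 0.7}
    - {"hand": 100,"x": -0.4,"y": -0.288,"z": 0,"ax": 0,"ay": 0,"az": 0.79}

```text
t: 1.15
tool_pos: [0.4667, 0.1989, 0.4047]
orientation: [1.573, 2.719, 0.0]
force: [-0.4, 1.4, 0.2]
opening: 0.0928
gripper_force: 0.0
```

Emit:
carry_out:
  targets:
    - {"hand": 100,"x": -0.05,"y": 0.007,"z": 0,"ax": 0,"ay": 0,"az": 0}
    - {"hand": 100,"x": -0.05,"y": 0.007,"z": 0,"ax": 0,"ay": 0,"az": 0}
    - {"hand": 100,"x": -0.05,"y": 0.007,"z": 0,"ax": 0,"ay": 0,"az": 0}

```text
t: 1.52
tool_pos: [0.4968, 0.161, 0.4043]
orientation: [-1.569, -2.72, 0.0]
force: [-0.5, -0.4, -0.0]
opening: 0.0929
gripper_force: 0.0
```

```bash
python3 - <<'E'
from h import *
s=read_state();print(s['t'],s['tool_pos'],s['dq'].round(3))
a,d,W=cloud('wrist'); np.savez('w1.npz',a=a,W=W); cv2.imwrite('pics/w2.png',a)
m=(W[...,2]>.09)&(W[...,2]<.108)&(np.hypot(W[...,0]-.482,W[...,1]-.188)<.06)
p=W[m]; print(m.sum(),np.median(p,0),cv2.minEnclosingCircle(p[:,:2].astype(np.float32)))
m=(W[...,2]>.060)&(W[...,2]<.072)&(np.hypot(W[...,0]-.482,W[...,1]-.188)<.07)
p=W[m]; print(m.sum(),cv2.minAreaRect(p[:,:2].astype(np.float32)) if m.sum() else 0)
E
```

```text
1.525 [0.49680121 0.16099029 0.40434356] [ 0.028 -0.009  0.005  0.003  0.001 -0.   ]
2767 [0.48244737 0.18745387 0.09915071] ((0.4832111895084381, 0.18636301159858704), 0.030215226113796234)
668 ((0.48346444964408875, 0.1862066388130188), (0.06452343612909317, 0.06429467350244522), 53.30197525024414)
```

View pics/w2.png

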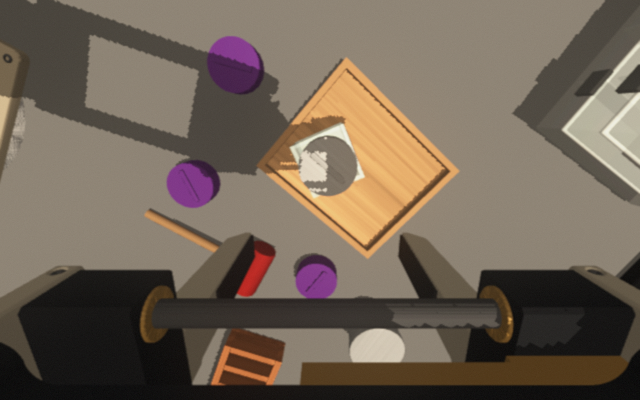

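The wrist view shows the jar in the tray at (330,160), with the tray, tin (377,350) and caddy (245,365) around it. Depth puts the jar at (0.483, 0.186), with its sides at 53.3°. Next I'll compute the rib angle and the move down.

```bash
python3 - <<'E'
from h import *
W=np.load('w1.npz')['W']; c=np.array([.4832,.1863])
m=(np.hypot(W[...,0]-c[0],W[...,1]-c[1])<.029)&(W[...,2]>.095)
p=W[m]; print(np.percentile(p[:,2],[5,25,50,75,90,95,99]))
for th in(.1005,.101,.1015):
    q=p[p[:,2]>th]; 
    if len(q)>10:
        e=np.linalg.eigh(np.cov((q[:,:2]-q[:,:2].mean(0)).T)); v=e[1][:,1]; print(th,len(q),q.mean(0),np.degrees(np.arctan2(v[1],v[0])),np.sqrt(e[0]))
rel([.4832,.1863,.260],np.radians(30)); rel([.4832,.1863,.260],np.radians(210))
E
```

```text
[0.09881165 0.31616316 0.31890263 0.33282679 0.33600156 0.33673931
 0.3375253 ]
0.1005 13849 [0.48730932 0.18418718 0.32096923] -152.60282580148535 [0.00373076 0.01577184]
0.101 13785 [0.4873269  0.18416774 0.32199176] -152.5716857167836 [0.00361134 0.01577904]
0.1015 13730 [0.48734843 0.18415503 0.32287595] -152.50101740729147 [0.00356214 0.01579993]
shift [0.028  0.001  0.1445] turn [-0.0006 -0.0006  0.0019]
shift [0.028  0.001  0.1445] turn [ 9.0000e-04 -9.0000e-04 -3.1397e+00]
```

```bash
python3 - <<'E'
from h import *
z=np.load('a.npz')
for n,W in(('w',np.load('w1.npz')['W']),('top',z['W'])):
  m=(np.hypot(W[...,0]-.4832,W[...,1]-.1863)<.026)&(W[...,2]>.095)&(W[...,2]<.11)
  p=W[m]; A=np.c_[p[:,:2],np.ones(len(p))]; k=np.linalg.lstsq(A,p[:,2],rcond=None)[0]; r=p[:,2]-A@k
  print(n,np.percentile(r,[1,50,90,97,99]).round(4))
  q=p[r>.001]; e=np.linalg.eigh(np.cov(q[:,:2].T)); v=e[1][:,1]; print(len(q),np.degrees(np.arctan2(v[1],v[0])),np.sqrt(e[0]))
E
```

```text
w [-0.0019 -0.0002  0.0018  0.003   0.0036]
295 169.4445235265511 [0.00576193 0.0127023 ]
top [-0.0045 -0.0001  0.0026  0.0045  0.0056]
127 168.78962905266158 [0.0116562  0.01375918]
```

Emit:
carry_out:
  targets:
    - {"hand": 100,"x": 0.028,"y": 0.001,"z": 0.03,"ax": 0,"ay": 0,"az": 0}
    - {"hand": 100,"x": 0.028,"y": 0.001,"z": 0.07,"ax": 0,"ay": 0,"az": 0}
    - {"hand": 100,"x": 0.028,"y": 0.001,"z": 0.11,"ax": 0,"ay": 0,"az": 0}
    - {"hand": 100,"x": 0.028,"y": 0.001,"z": 0.135,"ax": 0,"ay": 0,"az": 0}
    - {"hand": 100,"x": 0.028,"y": 0.001,"z": 0.1445,"ax": 0,"ay": 0,"az": 0}
    - {"hand": 100,"x": 0.028,"y": 0.001,"z": 0.1445,"ax": 0,"ay": 0,"az": 0}
    - {"hand": 100,"x": 0.028,"y": 0.001,"z": 0.1445,"ax": 0,"ay": 0,"az": 0}

```text
t: 2.45
tool_pos: [0.4843, 0.1861, 0.2618]
orientation: [1.567, 2.721, 0.003]
force: [0.3, -0.3, 0.6]
opening: 0.0931
gripper_force: 0.0
```

Emit:
carry_out:
  newtons: 50
  targets:
    - {"hand": 0,"x": 0,"y": 0,"z": 0,"ax": 0,"ay": 0,"az": 0}
    - {"hand": 0,"x": 0,"y": 0,"z": 0,"ax": 0,"ay": 0,"az": 0}
    - {"hand": 0,"x": 0,"y": 0,"z": 0,"ax": 0,"ay": 0,"az": 0}
    - {"hand": 0,"x": 0,"y": 0,"z": 0,"ax": 0,"ay": 0,"az": 0}
    - {"hand": 0,"x": 0,"y": 0,"z": 0,"ax": 0,"ay": 0,"az": 0}
    - {"hand": 0,"x": 0,"y": 0,"z": 0,"ax": 0,"ay": 0,"az": 0}

```text
t: 3.2
tool_pos: [0.4839, 0.1856, 0.2603]
orientation: [1.569, 2.722, 0.0]
force: [-0.5, -0.6, 1.5]
opening: 0.0598
gripper_force: 50.0
```

Rib world angle is about 169°, so it lies about 64–68° short of the jar's x axis (at 53°). The threads should therefore let go after about 40–43° of relative turn. Next I'll lift and carry the jar to a hover beside the caddy.

Emit:
carry_out:
  targets:
    - {"hand": 0,"x": 0,"y": 0,"z": -0.015,"ax": 0,"ay": 0,"az": 0}
    - {"hand": 0,"x": 0,"y": 0,"z": -0.045,"ax": 0,"ay": 0,"az": 0}
    - {"hand": 0,"x": 0,"y": 0,"z": -0.085,"ax": 0,"ay": 0,"az": 0}
    - {"hand": 0,"x": -0.02,"y": -0.009,"z": -0.12,"ax": 0,"ay": 0,"az": 0.05}
    - {"hand": 0,"x": -0.06,"y": -0.028,"z": -0.13,"ax": 0,"ay": 0,"az": 0.15}
    - {"hand": 0,"x": -0.1,"y": -0.046,"z": -0.13,"ax": 0,"ay": 0,"az": 0.25}
    - {"hand": 0,"x": -0.14,"y": -0.065,"z": -0.13,"ax": 0,"ay": 0,"az": 0.35}
    - {"hand": 0,"x": -0.18,"y": -0.083,"z": -0.13,"ax": 0,"ay": 0,"az": 0.45}

```text
t: 4.2
tool_pos: [0.5019, -0.013, 0.3908]
orientation: [-2.14, -2.3, -0.0]
force: [0.4, -0.1, -3.4]
opening: 0.0596
gripper_force: 50.0
```

```bash
python3 - <<'E'
from h import *
print(read_state()['q'])
rel([.53,-.33,.39],np.radians(-14.5))
E
```

```text
[-1.28162092e-01 -1.30257510e-01  1.77427379e+00  1.05069862e-04
  1.49755626e+00 -2.00045243e-01]
shift [-0.3182  0.0052  0.0008] turn [ 0.000e+00 -1.000e-04  3.249e-01]
```

Emit:
carry_out:
  targets:
    - {"hand": 0,"x": -0.045,"y": 0.001,"z": 0,"ax": 0,"ay": 0,"az": 0.05}
    - {"hand": 0,"x": -0.09,"y": 0.002,"z": 0,"ax": 0,"ay": 0,"az": 0.1}
    - {"hand": 0,"x": -0.135,"y": 0.003,"z": 0,"ax": 0,"ay": 0,"az": 0.15}
    - {"hand": 0,"x": -0.18,"y": 0.004,"z": 0,"ax": 0,"ay": 0,"az": 0.2}
    - {"hand": 0,"x": -0.225,"y": 0.005,"z": 0,"ax": 0,"ay": 0,"az": 0.25}
    - {"hand": 0,"x": -0.27,"y": 0.005,"z": 0,"ax": 0,"ay": 0,"az": 0.29}
    - {"hand": 0,"x": -0.3,"y": 0.005,"z": 0,"ax": 0,"ay": 0,"az": 0.325}
    - {"hand": 0,"x": -0.315,"y": 0.005,"z": 0,"ax": 0,"ay": 0,"az": 0.325}

```text
t: 5.2
tool_pos: [0.5305, -0.3269, 0.3903]
orientation: [-2.482, -1.925, 0.0]
force: [-0.2, 0.5, -2.8]
opening: 0.0594
gripper_force: 50.0
```

Emit:
carry_out:
  targets:
    - {"hand": 0,"x": 0,"y": 0,"z": 0,"ax": 0,"ay": 0,"az": 0}
    - {"hand": 0,"x": 0,"y": 0,"z": 0,"ax": 0,"ay": 0,"az": 0}

```text
t: 5.45
tool_pos: [0.531, -0.3243, 0.3903]
orientation: [-2.479, -1.928, -0.0]
force: [0.7, -0.2, -3.1]
opening: 0.0593
gripper_force: 50.0
```

```bash
python3 - <<'E'
from h import *
s=read_state();print(s['t'],s['tool_pos'],s['dq'].round(3),s['q'].round(2))
a,d,W=cloud('wrist'); np.savez('w3.npz',a=a,W=W); cv2.imwrite('pics/w3.png',a)
m=(abs(W[...,0]-.547)<.09)&(abs(W[...,1]+.207)<.12)&(W[...,2]>.033)&(W[...,2]<.047)
p=W[m]; r=cv2.minAreaRect(p[:,:2].astype(np.float32)); print(m.sum(),r,np.median(p[:,2])); print(cv2.boxPoints(r))
E
```

```text
5.45 [ 0.53099099 -0.32432864  0.39026703] [ 0.008 -0.004  0.005 -0.002 -0.002  0.002] [-0.63  0.2   1.44  0.    1.5  -0.38]
5574 ((0.5475878715515137, -0.20904240012168884), (0.09134218096733093, 0.1652187705039978), 8.712067604064941) 0.038366858244662655
[[ 0.489931   -0.13430391]
 [ 0.5149565  -0.2976164 ]
 [ 0.60524476 -0.28378087]
 [ 0.58021927 -0.12046841]]
```

View pics/w3.png

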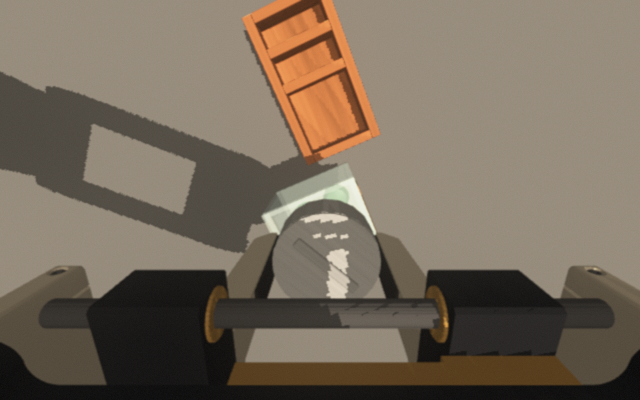

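The jar is held by the cap at (327,250), with its shoulder visible at (320,195). The caddy pocket is open at (325,105) and the depth fit matches its known size. Next I'll measure the jar's yaw and offset in the grip.

```bash
python3 - <<'E'
from h import *
s=read_state();W=np.load('w3.npz')['W']; T=R.from_rotvec(s['orientation']).as_matrix(); t=s['tool_pos']
P=(W-t)@T
near=(np.hypot(P[...,0],P[...,1])<.055)&(P[...,2]>.1)&(P[...,2]<.27)
h,e=np.histogram(P[near][:,2],bins=np.arange(.14,.28,.004)); print(list(zip(e.round(3),h)))
m=near&(P[...,2]>.186)&(P[...,2]<.198)&(np.hypot(P[...,0],P[...,1])>.031)&(abs(P[...,1])<.046)
p=W[m]; print(m.sum(),np.median(p,0))
r=cv2.minAreaRect(p[:,:2].astype(np.float32)); print(r); 
q=P[m]; print('tool-frame ext',q.min(0),q.max(0))
# fit 64mm square with yaw search: extreme support points
for y in np.arange(2,16,1.):
    c,sn=np.cos(np.radians(y)),np.sin(np.radians(y)); u=p[:,0]*c+p[:,1]*sn; v=-p[:,0]*sn+p[:,1]*c
    # edge sharpness: number within 1 mm of max edges
    print(y,round(u.max(),4),round(v.max(),4),(u>np.percentile(u,99.5)-.002).sum(),(v>np.percentile(v,99.5)-.002).sum(),(u<np.percentile(u,.5)+.002).sum())
c=near&(P[...,2]>.155)&(P[...,2]<.163)&(np.hypot(P[...,0],P[...,1])<.045)&(abs(P[...,1])<.03)
print('cap x max',P[c][:,0].max(),np.percentile(P[c][:,0],99.5),np.median(P[c][:,2]))
E
```

```text
[(np.float64(0.14), np.int64(420)), (np.float64(0.144), np.int64(367)), (np.float64(0.148), np.int64(349)), (np.float64(0.152), np.int64(311)), (np.float64(0.156), np.int64(1179)), (np.float64(0.16), np.int64(7134)), (np.float64(0.164), np.int64(401)), (np.float64(0.168), np.int64(339)), (np.float64(0.172), np.int64(323)), (np.float64(0.176), np.int64(310)), (np.float64(0.18), np.int64(246)), (np.float64(0.184), np.int64(176)), (np.float64(0.188), np.int64(1)), (np.float64(0.192), np.int64(1640)), (np.float64(0.196), np.int64(187)), (np.float64(0.2), np.int64(132)), (np.float64(0.204), np.int64(125)), (np.float64(0.208), np.int64(110)), (np.float64(0.212), np.int64(111)), (np.float64(0.216), np.int64(106)), (np.float64(0.22), np.int64(98)), (np.float64(0.224), np.int64(87)), (np.float64(0.228), np.int64(91)), (np.float64(0.232), np.int64(82)), (np.float64(0.236), np.int64(74)), (np.float64(0.24), np.int64(77)), (np.float64(0.244), np.int64(75)), (np.float64(0.248), np.int64(64)), (np.float64(0.252), np.int64(31)), (np.float64(0.256), np.int64(0)), (np.float64(0.26), np.int64(0)), (np.float64(0.264), np.int64(0)), (np.float64(0.268), np.int64(0)), (np.float64(0.272), np.int64(0))]
1431 [ 0.54178883 -0.29691193  0.19634328]
((0.531514585018158, -0.3120425045490265), (0.06876300275325775, 0.041596684604883194), 8.939518928527832)
tool-frame ext [ 0.00426273 -0.04148747  0.18605307] [0.04237773 0.03642367 0.19793229]
2.0 0.5567 -0.3063 53 97 62
3.0 0.5506 -0.3158 58 114 66
4.0 0.5443 -0.3252 66 132 70
5.0 0.5379 -0.3345 80 164 72
6.0 0.5313 -0.3437 101 199 74
7.0 0.5245 -0.3528 132 274 73
8.0 0.5176 -0.3617 160 354 71
9.0 0.5105 -0.3705 175 404 71
10.0 0.5033 -0.3783 174 354 72
11.0 0.4959 -0.3858 162 283 70
12.0 0.4884 -0.3933 144 184 70
13.0 0.4807 -0.4006 129 148 70
14.0 0.4728 -0.4078 103 121 70
15.0 0.4649 -0.4149 92 106 68
cap x max 0.030735985693126817 0.029909461579492994 0.16124307817213215
```

```bash
python3 -c "
from h import *
rel([.5532,-.246,.305],np.radians(-14.5-.2))"
```

```text
shift [0.0812 0.0023 0.0854] turn [-0.0002 -0.0005  0.0081]
```

Emit:
carry_out:
  targets:
    - {"hand": 0,"x": 0.03,"y": 0.001,"z": 0,"ax": 0,"ay": 0,"az": 0.004}
    - {"hand": 0,"x": 0.06,"y": 0.002,"z": 0,"ax": 0,"ay": 0,"az": 0.004}
    - {"hand": 0,"x": 0.081,"y": 0.002,"z": 0.01,"ax": 0,"ay": 0,"az": 0.004}
    - {"hand": 0,"x": 0.081,"y": 0.002,"z": 0.035,"ax": 0,"ay": 0,"az": 0.004}
    - {"hand": 0,"x": 0.081,"y": 0.002,"z": 0.06,"ax": 0,"ay": 0,"az": 0.004}
    - {"hand": 0,"x": 0.081,"y": 0.002,"z": 0.079,"ax": 0,"ay": 0,"az": 0.004}
    - {"hand": 0,"x": 0.081,"y": 0.002,"z": 0.085,"ax": 0,"ay": 0,"az": 0.004}
    - {"hand": 0,"x": 0.081,"y": 0.002,"z": 0.085,"ax": 0,"ay": 0,"az": 0.004}

```text
t: 6.5
tool_pos: [0.5528, -0.2474, 0.3052]
orientation: [-2.485, -1.922, 0.0]
force: [1.1, -0.3, -3.7]
opening: 0.0596
gripper_force: 50.0
```

```bash
python3 -c "
from h import *
print(read_state()['tool_pos'],read_state()['wrist_torque'])
rel([.5532,-.246,.259],np.radians(-14.5-.2))"
```

```text
[ 0.55283126 -0.24742439  0.30516088] [-0.13898562  0.01380919  0.02448738]
shift [0.0015 0.     0.0462] turn [-0.0003 -0.0001  0.0026]
```

Emit:
carry_out:
  targets:
    - {"hand": 0,"x": 0.001,"y": 0,"z": 0.003,"ax": 0,"ay": 0,"az": 0}
    - {"hand": 0,"x": 0.001,"y": 0,"z": 0.008,"ax": 0,"ay": 0,"az": 0}
    - {"hand": 0,"x": 0.001,"y": 0,"z": 0.013,"ax": 0,"ay": 0,"az": 0}
    - {"hand": 0,"x": 0.001,"y": 0,"z": 0.018,"ax": 0,"ay": 0,"az": 0}
    - {"hand": 0,"x": 0.001,"y": 0,"z": 0.023,"ax": 0,"ay": 0,"az": 0}
    - {"hand": 0,"x": 0.001,"y": 0,"z": 0.028,"ax": 0,"ay": 0,"az": 0}

```text
t: 7.25
tool_pos: [0.553, -0.2465, 0.2768]
orientation: [-2.485, -1.922, 0.0]
force: [-0.8, -0.1, -3.5]
opening: 0.0598
gripper_force: 50.0
```

Emit:
carry_out:
  targets:
    - {"hand": 0,"x": 0,"y": 0,"z": 0.005,"ax": 0,"ay": 0,"az": 0}
    - {"hand": 0,"x": 0,"y": 0,"z": 0.01,"ax": 0,"ay": 0,"az": 0}
    - {"hand": 0,"x": 0,"y": 0,"z": 0.014,"ax": 0,"ay": 0,"az": 0}
    - {"hand": 0,"x": 0,"y": 0,"z": 0.016,"ax": 0,"ay": 0,"az": 0}
    - {"hand": 0,"x": 0,"y": 0,"z": 0.016,"ax": 0,"ay": 0,"az": 0}

```text
t: 7.88
tool_pos: [0.553, -0.2465, 0.2611]
orientation: [-2.485, -1.922, 0.0]
force: [0.1, -0.2, -4.7]
opening: 0.0601
gripper_force: 50.0
```

Emit:
carry_out:
  targets:
    - {"hand": 0,"x": 0,"y": 0,"z": 0.001,"ax": 0,"ay": 0,"az": 0}
    - {"hand": 0,"x": 0,"y": 0,"z": 0.002,"ax": 0,"ay": 0,"az": 0}
    - {"hand": 0,"x": 0,"y": 0,"z": 0.002,"ax": 0,"ay": 0,"az": 0}

```text
t: 8.25
tool_pos: [0.553, -0.2465, 0.2592]
orientation: [-2.485, -1.922, 0.0]
force: [0.4, 0.1, -3.9]
opening: 0.0593
gripper_force: 50.0
```

Emit:
carry_out:
  targets:
    - {"hand": 0,"x": 0,"y": 0,"z": 0.0005,"ax": 0,"ay": 0,"az": 0}
    - {"hand": 0,"x": 0,"y": 0,"z": 0.001,"ax": 0,"ay": 0,"az": 0}
    - {"hand": 0,"x": 0,"y": 0,"z": 0.001,"ax": 0,"ay": 0,"az": 0}

```text
t: 8.62
tool_pos: [0.5531, -0.2465, 0.2584]
orientation: [2.485, 1.922, 0.0]
force: [-0.4, 0.4, -3.0]
opening: 0.0597
gripper_force: 50.0
```

Emit:
carry_out:
  targets:
    - {"hand": 0,"x": 0,"y": 0,"z": 0.0005,"ax": 0,"ay": 0,"az": 0}
    - {"hand": 0,"x": 0,"y": 0,"z": 0.001,"ax": 0,"ay": 0,"az": 0}
    - {"hand": 0,"x": 0,"y": 0,"z": 0.001,"ax": 0,"ay": 0,"az": 0}

```text
t: 9.0
tool_pos: [0.5532, -0.2466, 0.2583]
orientation: [2.485, 1.922, 0.0]
force: [-4.7, 2.5, 5.7]
opening: 0.0597
gripper_force: 50.0
```

```bash
python3 -c "
from h import *
s=read_state();print(s['tool_pos'],s['force'],s['wrist_torque'])"
```

```text
[ 0.55315982 -0.2465658   0.25830993] [-4.68736121  2.53277494  5.68271085] [ 0.37311973  0.92364449 -0.00659805]
```

Emit:
carry_out:
  newtons: 60
  targets:
    - {"hand": 100,"x": 0,"y": 0,"z": 0,"ax": 0,"ay": 0,"az": 0}
    - {"hand": 100,"x": 0,"y": 0,"z": -0.001,"ax": 0,"ay": 0,"az": 0}
    - {"hand": 100,"x": 0,"y": 0,"z": -0.001,"ax": 0,"ay": 0,"az": 0}

```text
t: 9.38
tool_pos: [0.5532, -0.2466, 0.2584]
orientation: [2.484, 1.922, 0.0]
force: [0.8, 0.4, -0.5]
opening: 0.0852
gripper_force: 0.0
```

```bash
python3 - <<'E'
from h import *
s=read_state();print(s['t'],s['tool_pos'],s['force'],s['opening'],s['q'].round(2))
T=R.from_rotvec(s['orientation']).as_matrix()
im,d,W=cloud('wrist'); P=(W-s['tool_pos'])@T
c=(np.hypot(P[...,0],P[...,1])<.034)&(P[...,2]>.150)&(P[...,2]<.172)
p=P[c]; print('cap centre in tool',cv2.minEnclosingCircle(p[:,:2].astype(np.float32)),'top z',np.median(W[c][:,2]))
m=(np.hypot(P[...,0],P[...,1])<.055)&(abs(W[...,2]-.066)<.006)&(np.hypot(P[...,0],P[...,1])>.031)&(abs(P[...,1])<.04)
p=W[m]; print(m.sum(),np.median(p[:,2]),cv2.minAreaRect(p[:,:2].astype(np.float32)))
cv2.imwrite('pics/w4.png',im)
E
```

```text
9.375 [ 0.55321909 -0.24658447  0.25840497] [ 0.79573305  0.37549392 -0.45766903] 0.08516688338505417 [-0.5   0.26  1.62  0.    1.26 -0.25]
cap centre in tool ((0.0008826203993521631, 0.00040279317181557417), 0.03055117093026638) top z 0.09715422773153182
1615 0.06448548594843731 ((0.5536400675773621, -0.24602697789669037), (0.06512086093425751, 0.06471630185842514), 8.51160717010498)
```

View pics/w4.png

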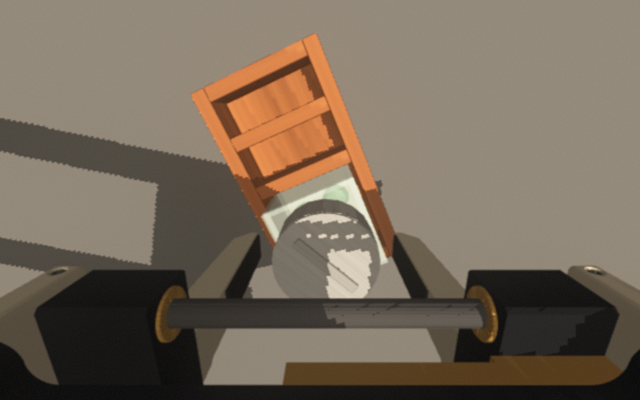

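The picture shows the jar seated in the pocket, with its shoulder at the right height and its sides at 8.5°. The rib runs from (295,240) to (357,290).

```bash
python3 - <<'E'
from h import *
p=camera_params('wrist'); C=R.from_rotvec(p['rotation']).as_matrix(); o=p['position']; L=[]
for u,v in((295,240),(357,290)):
    r=C@np.array([(u-p['cx'])/p['fx'],-(v-p['cy'])/p['fy'],-1]); L.append(o+r*(.100-o[2])/r[2])
print(L,np.hypot(*(L[1]-L[0])[:2])); e=L[1]-L[0]; print(np.degrees(np.arctan2(e[1],e[0])))
E
```

```text
[array([ 0.54171013, -0.22650384,  0.1       ]), array([ 0.56653129, -0.26444083,  0.1       ])] 0.04533547478325006
-56.804350782155765
```

Emit:
carry_out:
  newtons: 60
  targets:
    - {"hand": 0,"x": 0,"y": 0,"z": 0,"ax": 0,"ay": 0,"az": 0}
    - {"hand": 0,"x": 0,"y": 0,"z": 0,"ax": 0,"ay": 0,"az": 0}
    - {"hand": 0,"x": 0,"y": 0,"z": 0,"ax": 0,"ay": 0,"az": 0}
    - {"hand": 0,"x": 0,"y": 0,"z": 0,"ax": 0,"ay": 0,"az": 0}

```text
t: 9.93
tool_pos: [0.5531, -0.2465, 0.2582]
orientation: [-2.485, -1.922, -0.0]
force: [0.7, -0.2, -0.4]
opening: 0.0599
gripper_force: 60.0
```

Emit:
carry_out:
  targets:
    - {"hand": 0,"x": 0,"y": 0,"z": 0,"ax": 0,"ay": 0,"az": -0.08}
    - {"hand": 0,"x": 0,"y": 0,"z": 0,"ax": 0,"ay": 0,"az": -0.16}
    - {"hand": 0,"x": 0,"y": 0,"z": 0,"ax": 0,"ay": 0,"az": -0.24}
    - {"hand": 0,"x": 0,"y": 0,"z": 0,"ax": 0,"ay": 0,"az": -0.32}
    - {"hand": 0,"x": 0,"y": 0,"z": 0,"ax": 0,"ay": 0,"az": -0.4}
    - {"hand": 0,"x": 0,"y": 0,"z": 0,"ax": 0,"ay": 0,"az": -0.48}

```text
t: 10.68
tool_pos: [0.5531, -0.2465, 0.2582]
orientation: [1.954, 2.46, 0.0]
force: [0.8, 0.5, 0.1]
opening: 0.0594
gripper_force: 60.0
```

```bash
cat > st.py <<'E'
from h import *
s=read_state();M=R.from_rotvec(s['orientation']).as_matrix()
print(s['t'],s['tool_pos'],'F',s['force'].round(1),'M',s['wrist_torque'].round(3),'yaw',np.degrees(np.arctan2(M[1,1],M[0,1])),'q',s['q'].round(2),s['opening'])
E
python3 st.py
```

```text
10.675 [ 0.55314974 -0.24645189  0.25823939] F [0.8 0.5 0.1] M [-0.004 -0.058 -0.234] yaw 13.083291648405801 q [-0.5   0.26  1.62  0.    1.26 -0.73] 0.05941850684587058
```

Emit:
carry_out:
  targets:
    - {"hand": 0,"x": 0,"y": 0,"z": 0,"ax": 0,"ay": 0,"az": -0.08}
    - {"hand": 0,"x": 0,"y": 0,"z": 0,"ax": 0,"ay": 0,"az": -0.16}
    - {"hand": 0,"x": 0,"y": 0,"z": 0,"ax": 0,"ay": 0,"az": -0.24}

```text
t: 11.05
tool_pos: [0.5532, -0.2465, 0.2585]
orientation: [1.645, 2.676, 0.0]
force: [0.0, 0.3, 0.7]
opening: 0.0593
gripper_force: 60.0
```

```bash
python3 st.py
```

```text
11.05 [ 0.55320353 -0.24650572  0.25846561] F [0.  0.3 0.7] M [ 0.022  0.    -0.199] yaw 26.83638263443387 q [-0.5   0.26  1.62  0.    1.26 -0.97] 0.05927880405502429
```

Emit:
carry_out:
  targets:
    - {"hand": 0,"x": 0,"y": 0,"z": 0,"ax": 0,"ay": 0,"az": -0.06}
    - {"hand": 0,"x": 0,"y": 0,"z": 0,"ax": 0,"ay": 0,"az": -0.12}

```text
t: 11.3
tool_pos: [0.5534, -0.2466, 0.2592]
orientation: [1.482, 2.768, 0.0]
force: [-2.4, 2.8, 8.9]
opening: 0.0597
gripper_force: 60.0
```

```bash
python3 st.py
```

```text
11.3 [ 0.55344627 -0.24660979  0.25923943] F [-2.4  2.8  8.9] M [ 0.326  0.322 -0.117] yaw 33.67787543960181 q [-0.5   0.26  1.62  0.    1.27 -1.09] 0.05967664736178511
```

The spring push of 9 N upward and the falling torque at about 48° suggest the threads have let go. I'll test with a small lift.

Emit:
carry_out:
  targets:
    - {"hand": 0,"x": 0,"y": 0,"z": -0.001,"ax": 0,"ay": 0,"az": 0}
    - {"hand": 0,"x": 0,"y": 0,"z": -0.002,"ax": 0,"ay": 0,"az": 0}
    - {"hand": 0,"x": 0,"y": 0,"z": -0.002,"ax": 0,"ay": 0,"az": 0}

```text
t: 11.68
tool_pos: [0.5535, -0.2466, 0.2616]
orientation: [1.484, 2.767, 0.0]
force: [-0.9, 0.3, 6.8]
opening: 0.0592
gripper_force: 60.0
```

```bash
python3 st.py
```

```text
11.675 [ 0.55349883 -0.24658684  0.26157337] F [-0.9  0.3  6.8] M [0.197 0.309 0.065] yaw 33.58684730181274 q [-0.5   0.25  1.62  0.    1.27 -1.09] 0.05923875247911264
```

The force still pushes up while lifting, so the threads are free. I'll lift straight up so the lower edge ends about 22 mm above the rim.

Emit:
carry_out:
  targets:
    - {"hand": 0,"x": 0,"y": 0,"z": -0.003,"ax": 0,"ay": 0,"az": 0}
    - {"hand": 0,"x": 0,"y": 0,"z": -0.007,"ax": 0,"ay": 0,"az": 0}
    - {"hand": 0,"x": 0,"y": 0,"z": -0.011,"ax": 0,"ay": 0,"az": 0}

```text
t: 12.05
tool_pos: [0.553, -0.2465, 0.2713]
orientation: [-1.485, -2.768, 0.0]
force: [0.6, -0.2, -1.1]
opening: 0.0594
gripper_force: 60.0
```

```bash
python3 st.py
```

```text
12.05 [ 0.55303877 -0.24654134  0.27134338] F [ 0.6 -0.2 -1.1] M [-0.053 -0.015  0.009] yaw 33.5736015089856 q [-0.5   0.24  1.61 -0.    1.29 -1.09] 0.059447326389583555
```

Only the cap's weight remains on the wrist (about 0.7 N), so the jar stays behind.

Emit:
carry_out:
  targets:
    - {"hand": 0,"x": 0,"y": 0,"z": -0.006,"ax": 0,"ay": 0,"az": 0}
    - {"hand": 0,"x": 0,"y": 0,"z": -0.012,"ax": 0,"ay": 0,"az": 0}
    - {"hand": 0,"x": 0,"y": 0,"z": -0.018,"ax": 0,"ay": 0,"az": 0}
    - {"hand": 0,"x": 0,"y": 0,"z": -0.024,"ax": 0,"ay": 0,"az": 0}
    - {"hand": 0,"x": 0,"y": 0,"z": -0.03,"ax": 0,"ay": 0,"az": 0}
    - {"hand": 0,"x": 0,"y": 0,"z": -0.03,"ax": 0,"ay": 0,"az": 0}
    - {"hand": 0,"x": 0,"y": 0,"z": -0.03,"ax": 0,"ay": 0,"az": 0}
    - {"hand": 0,"x": 0,"y": 0,"z": -0.03,"ax": 0,"ay": 0,"az": 0}

```text
t: 13.05
tool_pos: [0.5529, -0.2465, 0.3009]
orientation: [-1.485, -2.768, 0.0]
force: [-0.5, -0.3, -0.5]
opening: 0.0594
gripper_force: 60.0
```

```bash
python3 st.py; python3 - <<'E'
from h import *
a,d,W=cloud('wrist'); b,d2,W2=cloud('scene')
c=cv2.resize(b[200:320,220:340],(400,400),interpolation=cv2.INTER_CUBIC)
g=np.hstack([cv2.resize(a[100:340,190:430],(400,400)),c]); cv2.imwrite('pics/end.png',g)
E
```

```text
13.05 [ 0.55293887 -0.24646514  0.30086057] F [-0.5 -0.3 -0.5] M [-0.044  0.004  0.013] yaw 33.57333069156545 q [-0.5   0.21  1.59 -0.    1.34 -1.09] 0.0593541132421219
```

View pics/end.png

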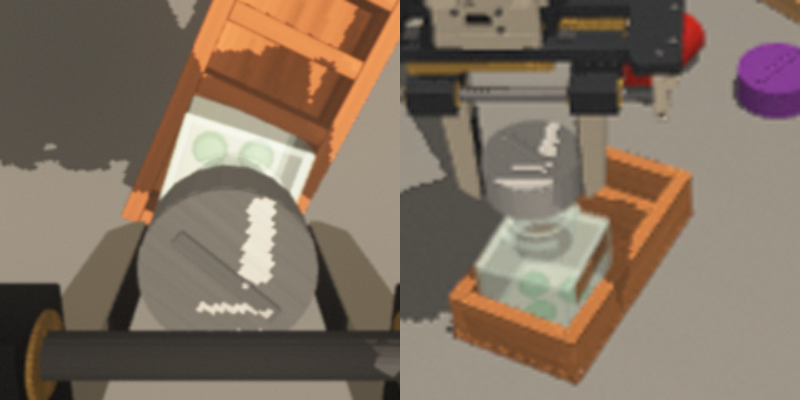

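The end picture shows the cap level in the gripper above the open jar neck (right half, (530,170) above (540,235)), with the jar seated in the pocket.

```bash
python3 -c "
from plant import robot
print(robot.close_job())"
```

```text
the job is handed in; nothing more can be done
None
```

I handed the job in at about 13 s: the jar is seated in the caddy pocket, and its unscrewed cap is held level about 22 mm above the mouth.

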